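# Fit the third jaw to a potter's centring chuck

### The arm

A 6-joint arm with a two-finger parallel gripper is mounted at the origin on the work surface. World frame = base frame: x ahead of the robot, y to its left, z up, the work surface at z = 0. Lengths are in mm, angles in rad, forces in N, time in s.
With the tool pointing down it reaches from about 375 to 750 mm from the base axis. Payload 9 kg.
Tool frame: the origin (TCP) lies midway between the tips of the shut fingers; the grasp point (between the pads) lies 19 mm behind it; z points along the fingers, y is the line along which they close (so a half turn about z gives the same grasp; the last joint's range is limited). The gripper opens to 85 mm and grips with 20 to 120 N. Pads are 22 mm wide; open, the fingers measure 114 mm over their backs; the gripper's body (76 mm by 85 mm) begins 54 mm behind the grasp point. The pads swing forward as they close: fully open they stand 13 mm farther back than shut.
Start: joints at [-1.417, 0.104, 0.097, 1.564, 0, 1.353], TCP at [217.987, -559.033, 231.331] pointing down, gripper open.
Joint ranges: [-2.99, 2.99], [-0.84, 1.86], [-1.1, 1.16], [-1.84, 2.11], [-1.51, 1.56], [-3.14, 3.14]. Speed limits (rad/s): [2.22, 2.22, 2.57, 3.14, 3.14, 3.14].

### API

Orientations are given as [roll, pitch, yaw] about the fixed x, y, z axes, in that order (R = Rz(yaw) Ry(pitch) Rx(roll)).
In Python, from station import r gives the robot as it stands. The module is installed in compiled form; this text tells all that it offers.
- The arm moves only by the tool servo_tool, never from a script. Its argument "deltas" is a list of rows, each an object of numbers: "x", "y", "z": the shift along the tool's x, y, z in cm; "rx", "ry", "rz": the turn, a rotation vector about the tool's x, y, z in rad. A call has 1 to 20 rows; each row is the pose to reach, as a shift and turn from the pose commanded when the call began, along the tool's axes at that moment; what a row does not reach only later rows make up. A row lasts 1/8 s, in which the tool goes at most 62.5 mm and 10.7 degrees, less where a joint would pass 70% of its speed; a pose out of reach is approached as far as the arm can. A call with a gripper value outside its range is refused whole. "fingers" is the gripper command: -1 is shut, 1 is fully open, values between are in proportion, set as the call begins (left out, the last holds). The fingers move at their own pace and stop on an object; "grip_force" is the grip in N (left out, the last holds). Time passes only in rows, so rows that repeat a pose let the fingers close. It gives the time, the measured TCP pose, the force, the opening and the grip force at its end, in the units of the state.
- r.get_state(): the state, without advancing time (a new reading comes with each control period).
- r.snapshot(name): name is "scene" or "side" or "wrist"; returns a dict with "frame" (400x640x3 uint8, red, green, blue), "fov_y" (degrees; the focal length in pixels is half the picture's height over the tangent of half this angle, whatever the lens; pixels are square), "cx", "cy" (the principal point, pixels), "rvec" (rotation vector, rad) and "tvec" (3), from world to camera coordinates, as OpenCV has them. Camera axes: x right, y down, z forward; pixel columns grow to the right and rows downward; lengths in mm; the calibration is good to about 2 mm. A picture is of the moment at which its call begins. There is no depth.
- r.sign_off(): hands the job in; it is judged then, once.
The state is a dict: "time": time; "joints": joint angles; "joint_velocities": joint speeds; "effort": joint torques, N m; "tcp_pos": TCP position; "ee_rot": TCP orientation; "ft_force": force on the tool from outside, world axes, zero at the start; "torque": the same for the moment, N m; "gripper_width": finger opening in mm; "finger_force": force on a finger pad.
Only numpy, scipy, OpenCV 4.12 (cv2) and the standard library are available. Lean on these libraries where they do the work, as an engineer would, in place of code of your own. Each camera call takes 0.05 s, during which the arm holds its last target. There are 200 camera calls.

### The job

The upside-down bottle on the decorating wheel is held by only two of the chuck's three jaws. Take the loose jaw from the bench, feed its shoe into the empty track at the open rim end, pad towards the bottle, and slide it in until its rubber pad rests against the bottle's collar; then let go. Touch the bottle with nothing but the pad, do not shift it off centre, and leave the jar, bowl and brush where they are.

Things in the scene. Friction and masses are not known exactly. Their poses are not given: they have to be found in the camera images.
- chuck: Locked, low decorating wheel with a three-track centring chuck; fixed, place and heading vary. Origin on its axis at bench level, z up; +x points outwards along the EMPTY track. Head 260 mm across, top 74 mm above bench. Round hub, radius 40 mm, top 87.5 mm above bench. In the two other tracks, 120 degrees apart, stand jaws like the loose one, pads about 1 mm from the bottle.
- track_mouth (a point): Empty C-track: middle of its floor at the open rim end, 128 mm from the wheel axis, 74 mm above bench; +x points outwards, z up. Aluminium, 44 mm wide, 13.5 mm high; inside 32 mm wide, 10 mm high; lips 3.5 mm thick with a 20 mm slot between. Runs straight in to the hub, which closes it 41 mm from the axis.
- pot: Unfired clay bottle, 206 mm high, about 1.4 kg, standing loose and upside down on the hub, on the wheel axis. Origin: centre of its lower (mouth) end, 87.5 mm above bench, z up. Its collar is straight, radius 30 mm, from the origin to 46 mm above it.
- pot_belly (a point): Centre of the bottle at its widest: radius 85 mm, 130 mm above its lower end (radius 56 at 70 mm up, 74 at 92 mm). It overhangs the inner tracks: a gripper held upright over the jaw runs into it before the pad arrives, so lean the gripper away from the bottle by 35 to 45 degrees.
- jaw_mid (a point): Loose jaw standing on its shoe on the bench: its centre, 28 mm above its underside. +x is its pad end, y across, z up. Grey grip block: x -25 to 25 mm, 26 mm wide, from 15.5 to 56 mm above the underside. 0.1 to 0.2 kg. Home in the track it stands on the track floor, this point about 75 mm from the wheel axis.
- jaw_shoe (a point): Middle of the loose jaw's underside, axes as the jaw. Aluminium T-shoe under the grip block: foot 28 mm wide, 6 mm thick, 50 mm long (x -25 to 25; the last 8 mm at the pad end narrowed to 21 mm), neck 14 mm wide above it up to the block. In the track it has 2 mm play each side, 4 mm in height, and slides freely.
- jaw_pad (a point): Middle of the loose jaw's flat black rubber pad face, on an arm 45 mm ahead (+x) of the jaw's centre and 35 mm above its underside; pad 24 mm wide, 30 mm high. Axes as the jaw.
- jar_mid (a point): Bystander: white underglaze jar with green label and black lid, radius 34 mm, 75 mm high; the point is half-way up.
- bowl_mid (a point): Bystander: small white bowl, rim radius 50 mm, 45 mm high; the point is half-way up.
- brush_mid (a point): Bystander: flat paint brush 190 mm long lying on the bench; the point is near its middle, x along it.
There are look-alikes about, which are no part of the job. Several things look just like the part that bears jaw_mid: the one meant starts farthest from the robot's base. What is shaped like the pot but yellow is not meant.

How it is judged (in metres and radians):
At the end, for the whole second after the job is handed in: The loose jaw stands in the empty track with its foot under the lips (within 4 mm of the track's midline, aligned within 7 degrees), its pad within 4 mm of the bottle's collar, and the bottle stands upright within 8 mm of where it was (horizontal distance between jaw_pad and pot below 0.034 m and y of jaw_mid in the frame of chuck between -0.004 and 0.004 m and z of jaw_mid in the frame of chuck between 0.099 and 0.1065 m and x of jaw_mid in the frame of chuck between 0.06 and 0.086 m and angle between the x axis of jaw_mid and the x axis of chuck, either way round below 0.12 rad and angle between jaw_mid's own z axis and vertical below 0.12 rad and distance of pot from where it was at the start of the episode below 0.008 m and angle between pot's own z axis and vertical below 0.1 rad); the robot touches nothing.
It fails at once if the robot touches the bottle (contact force between any of the fingers, the arm and pot above 2 N).
It fails at once if the bottle is shifted or tipped (distance of pot from where it was at the start of the episode above 0.02 m or angle between pot's own z axis and vertical above 0.2 rad).
It fails at once if the jar, bowl or brush is disturbed (distance of any of jar_mid, bowl_mid, brush_mid from where it was at the start of the episode above 0.03 m).
It also fails if it takes over 54 s, if anything falls off the work surface, if the arm or the gripper's body presses on something with over 40 N, if the wrist force passes 120 N, or if a joint passes its speed limit or range.

## Working session

There is one attempt and no reset: what is moved stays moved. The work goes in short steps, Python scripts to look and compute and a tool call to move; the robot and the scene stay as the last step left them, time stands still between calls to the robot, and variables do not carry over. Pictures are saved under pics/ and viewed, at most 10 in all, crops included, and the job is handed in when it is done.

Besides the shell and the picture viewer there is one more tool, called after "Call:" as name(argument=value, ...) on one line, values as JSON. servo_tool: Moves the arm, as the interface text tells. Its arguments: {"type":"object","properties":{"deltas":{"type":"array","items":{"type":"object","properties":{"x":{"type":"number"},"y":{"type":"number"},"z":{"type":"number"},"rx":{"type":"number"},"ry":{"type":"number"},"rz":{"type":"number"}}}},"fingers":{"type":"number"},"grip_force":{"type":"number"}},"required":["deltas"]}

```bash
mkdir -p pics
cat > h.py <<'E'
import numpy as np, cv2
from scipy.spatial.transform import Rotation as Ro
from station import r
def snap(n,f):
    s=r.snapshot(n); cv2.imwrite('pics/'+f+'.png',s['frame'][:,:,::-1]); np.save('pics/'+f+'.npy',s,allow_pickle=True); return s
def load(f): return np.load('pics/'+f+'.npy',allow_pickle=True).item()
def cam(s):
    f=200/np.tan(np.radians(s['fov_y'])/2); R=cv2.Rodrigues(np.array(s['rvec'],float))[0]
    return np.array([[f,0,s['cx']],[0,f,s['cy']],[0,0,1]]),R,np.array(s['tvec'],float)
def proj(s,P):
    K,R,t=cam(s); q=(np.atleast_2d(P)@R.T+t)@K.T; return q[:,:2]/q[:,2:]
def onz(s,uv,z):
    K,R,t=cam(s); uv=np.atleast_2d(uv); d=np.c_[uv,np.ones(len(uv))]@np.linalg.inv(K).T@R; c=-R.T@t
    return c+d*((z-c[2])/d[:,2])[:,None]
E
python3 - <<'E'
from h import *
for n in("scene","side","wrist"):
    s=snap(n,n+'0'); K,R,t=cam(s); print(n,-R.T@t,K[0,0],s['cx'],s['cy'])
print(r.get_state())
a=[load(n+'0')['frame'] for n in("scene","side")]
E
```

```text
scene [1288.91949575  -92.74968099  911.60453082] 425.5192300577345 318.3923955958009 197.35616075684604
side [ 360.9255801  -681.41374002  791.92081116] 413.21028119784086 326.6020921155953 202.85779149166132
wrist [ 285.28710624 -533.16109092  373.40138538] 334.63212628399504 314.6109278746687 198.54278884195776
{'time': 0.15, 'joints': array([-1.41670492e+00,  1.04559469e-01,  9.66750832e-02,  1.56392199e+00,
        3.65057449e-05,  1.35308098e+00]), 'joint_velocities': array([ 8.29852096e-04, -2.37283404e-03,  3.57006115e-03, -4.79860480e-04,
        6.08153255e-04,  1.36424558e-05]), 'effort': array([ 2.89094176e-03, -5.57357526e+01,  5.04007673e+01,  1.25557784e-02,
       -3.85532567e-04,  6.51815498e-06]), 'tcp_pos': array([ 217.95113371, -558.74601676,  230.71747937]), 'ee_rot': array([-3.14061433e+00, -2.53814724e-04,  3.71806612e-01]), 'ft_force': array([ 0.06287736, -0.16315614,  0.8643169 ]), 'torque': array([-0.01715651,  0.04260106, -0.06083805]), 'finger_force': 0.0, 'gripper_width': 85.02503635737449}
```

View pics/scene0.png

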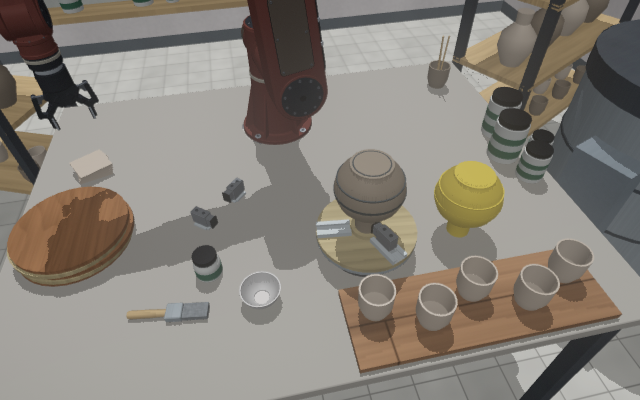

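View pics/side0.png

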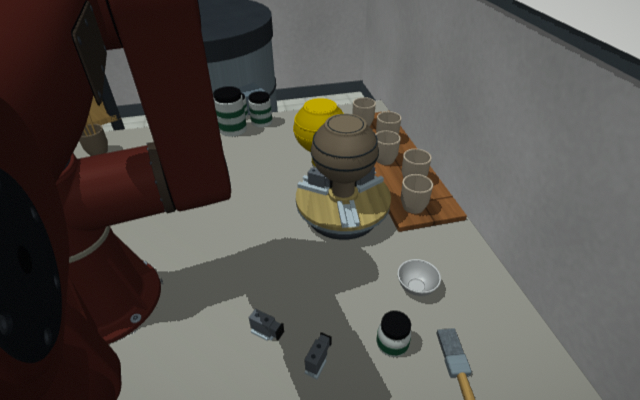

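Scene: two loose-jaw candidates at scene (204,217) and (234,189), which are side (318,352) and (265,323). The two jaws in the chuck, one at scene (387,237), are not meant. The empty track is at scene (333,228) and side (348,214). The brown bottle is at (370,190), the yellow decoy at (469,195).

Run:
```python
from h import *
a,b=load('scene0'),load('side0')
for n,u,v in(("A",(204,217),(318,352)),("B",(234,189),(265,323))):
    p=onz(a,u,28)[0];q=onz(b,v,28)[0];print(n,p,np.hypot(*p[:2]),q,np.hypot(*q[:2]))
f=lambda s,x,y,w,h,k:cv2.resize(s['frame'][y:y+h,x:x+w],(w*k,h*k),interpolation=cv2.INTER_CUBIC)
c1=f(a,170,170,100,75,4);c2=f(b,235,295,100,75,4);c3=f(a,310,190,100,75,4);c4=f(b,290,165,100,75,4)
cv2.imwrite('pics/c.png',np.vstack([np.hstack([c1,c2]),np.hstack([c3,c4])])[:,:,::-1])
```

```text
A [ 438.37207124 -264.62799998   28.        ] 512.0527816688465 [ 446.29366607 -258.794601     28.        ] 515.8998758303194
B [ 343.18277806 -174.87158938   28.        ] 385.16813462088385 [ 351.90305324 -167.55124095   28.        ] 389.75527863580504
```

View pics/c.png

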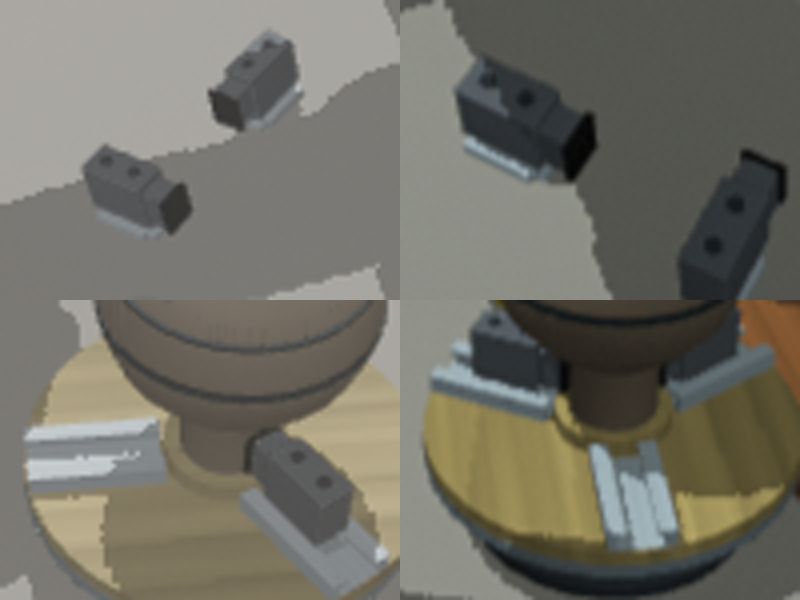

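The crop confirms the choice. A (scene 204,217) is farthest at 512 mm against 387 mm for B, and its pad points towards +y. Next I'll estimate the chuck roughly and bring the wrist camera over A.

Run:
```python
from h import *
a,b=load('scene0'),load('side0')
print('bottle top',onz(a,(373,163),293.5),onz(b,(347,125),293.5))
print('slot rim/hub scene',onz(a,[(317,227),(350,225)],87.5))
print('slot rim/hub side',onz(b,[(290+240/4,165+247/4),(290+225/4,165+147/4)],87.5))
print('holes A',onz(a,(170+120/4,170+165/4),56),onz(b,(316,351),56))
p=onz(a,[(170+174/4,170+192/4)],50);print('padtop',p)
s=load('wrist0');K,R,t=cam(s);T=Ro.from_euler('xyz',r.get_state()['ee_rot']).as_matrix()
print('cam in tool',T.T@(-R.T@t-r.get_state()['tcp_pos']),'\n',R@T, T)
```

```text
bottle top [[611.81791319 156.10446618 293.5       ]] [[611.66084863 143.84755144 293.5       ]]
slot rim/hub scene [[593.17042854  29.24135835  87.5       ]
 [604.74870472 112.7904058   87.5       ]]
slot rim/hub side [[589.03744631  12.71813891  87.5       ]
 [605.67386443 105.50421222  87.5       ]]
holes A [[ 441.20988137 -269.72060063   56.        ]] [[ 439.88044127 -271.3436148    56.        ]]
padtop [[ 468.9424172  -234.89215456   50.        ]]
cam in tool [  72.06627151    0.48675875 -142.6661636 ] 
 [[-2.49552485e-04  9.99999850e-01  4.88049365e-04]
 [-9.58244660e-01 -9.95748407e-05 -2.85949579e-01]
 [-2.85949488e-01 -5.39030125e-04  9.58244541e-01]] [[ 9.31672496e-01  3.63299253e-01 -1.18951990e-04]
 [ 3.63299183e-01 -9.31671989e-01  1.00368761e-03]
 [ 2.53814722e-04 -9.78323300e-04 -9.99999489e-01]]
```

Call:
servo_tool(deltas=[{"x": 5,"y": -3,"z": 0,"rz": -0.18},{"x": 10,"y": -6,"z": 0.5,"rz": -0.36},{"x": 15,"y": -9,"z": 1,"rz": -0.54},{"x": 20,"y": -12,"z": 2,"rz": -0.72},{"x": 25,"y": -15,"z": 3,"rz": -0.9},{"x": 29,"y": -17.5,"z": 4,"rz": -1.08},{"x": 31.2,"y": -18.9,"z": 5,"rz": -1.26},{"x": 31.2,"y": -18.9,"z": 6,"rz": -1.44},{"x": 31.2,"y": -18.9,"z": 6,"rz": -1.62},{"x": 31.2,"y": -18.9,"z": 6,"rz": -1.8},{"x": 31.2,"y": -18.9,"z": 6,"rz": -1.84}], fingers=1)

```text
$.deltas[0]: bad value
```

Run:
```python
from h import *
s=snap('wrist','w1')
a=load('scene0')
cv2.imwrite('pics/w1b.png',cv2.resize(s['frame'],(800,500),interpolation=cv2.INTER_CUBIC)[:,:,::-1])
print(proj(s,[[440.5,-270.5,56]]))
```

```text
[[  47.94944675 -256.45098874]]
```

View pics/w1b.png

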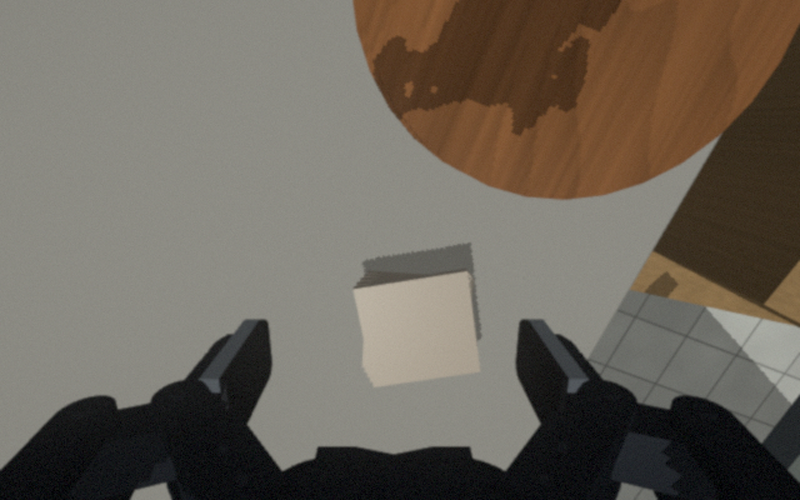

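The move was refused, so this picture only shows the sponge under the start pose at (260,205). The rows probably need all six keys, so I'll retry with them filled in.

Call:
servo_tool(deltas=[{"x": 5,"y": -3,"z": 0,"rx": 0,"ry": 0,"rz": -0.18},{"x": 10,"y": -6,"z": 0.5,"rx": 0,"ry": 0,"rz": -0.36},{"x": 15,"y": -9,"z": 1,"rx": 0,"ry": 0,"rz": -0.54},{"x": 20,"y": -12,"z": 2,"rx": 0,"ry": 0,"rz": -0.72},{"x": 25,"y": -15,"z": 3,"rx": 0,"ry": 0,"rz": -0.9},{"x": 29,"y": -17.5,"z": 4,"rx": 0,"ry": 0,"rz": -1.08},{"x": 31.2,"y": -18.9,"z": 5,"rx": 0,"ry": 0,"rz": -1.26},{"x": 31.2,"y": -18.9,"z": 6,"rx": 0,"ry": 0,"rz": -1.44},{"x": 31.2,"y": -18.9,"z": 6,"rx": 0,"ry": 0,"rz": -1.62},{"x": 31.2,"y": -18.9,"z": 6,"rx": 0,"ry": 0,"rz": -1.8},{"x": 31.2,"y": -18.9,"z": 6,"rx": 0,"ry": 0,"rz": -1.84}], fingers=1)

```text
time: 1.58
tcp_pos: [439.9, -269.4, 171.1]
ee_rot: [-3.142, -0.0, 2.215]
ft_force: [0.7, -0.0, 0.2]
gripper_width: 85.2
finger_force: 0.0
```

Run:
```python
from h import *
s=snap('wrist','w2')
u=proj(s,[[440.5,-270.5,56]])[0];print(u)
x,y=int(u[0])-80,int(u[1])-60; x=max(0,x);y=max(0,min(y,280))
print(x,y)
cv2.imwrite('pics/w2c.png',cv2.resize(s['frame'][y:y+120,x:x+160],(800,600),interpolation=cv2.INTER_CUBIC)[:,:,::-1])
```

```text
[315.4331046  194.71698329]
235 134
```

View pics/w2c.png

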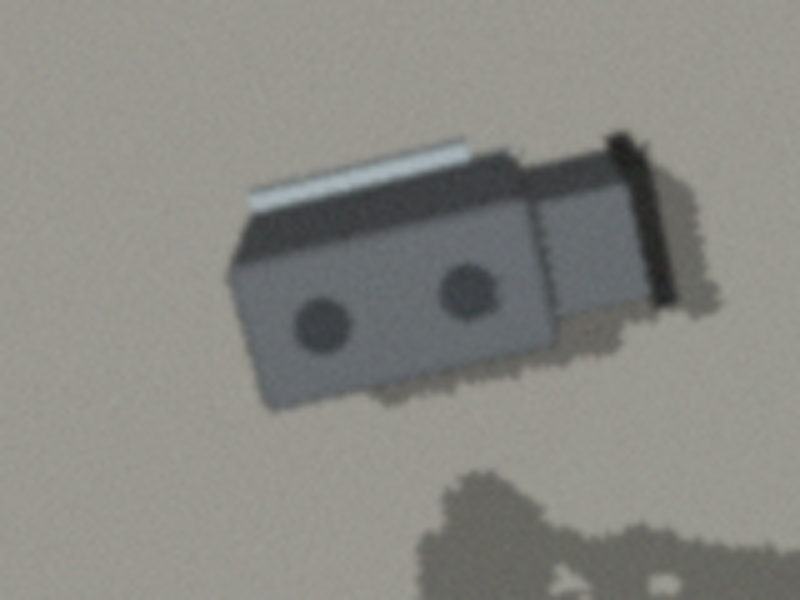

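The crop shows jaw A alone. Its grey top face has corners at (232,268), (272,410), (556,343) and (528,200) in the crop, and the pad is at the right.

```bash
cat >> h.py <<'E'
def goto(p,R,T0=None):
    "deltas (cm, rad) from present pose to TCP p, rotation R"
    st=r.get_state(); T=Ro.from_euler('xyz',st['ee_rot']).as_matrix() if T0 is None else T0
    return T.T@(np.array(p)-st['tcp_pos'])/10, Ro.from_matrix(T.T@R).as_rotvec()
def grasp(h,lean):
    "tool rotation for jaw heading h, leaning back"
    c,s=np.cos(lean),np.sin(lean)
    J=Ro.from_euler('z',h).as_matrix()
    z=np.array([s,0,-c]);x=-np.array([c,0,s]);y=np.cross(z,x)
    return J@np.c_[x,y,z]
E
python3 - <<'E'
from h import *
s=load('w2')
c=(np.array([(232,268),(272,410),(556,343),(528,200)])+.5)/5-.5+[235,134]
p=onz(s,c,56);print(p.round(1))
e=(p[2]+p[3]-p[0]-p[1])/2;h=np.arctan2(e[1],e[0]);m=p.mean(0)
print('len',np.hypot(*e[:2]),np.linalg.norm(p[0]-p[1]),np.linalg.norm(p[2]-p[3]),'mid',m,'h',h,np.degrees(h))
a,b=load('scene0'),load('side0')
print(proj(a,m),proj(b,m))
d=np.array([np.cos(h),np.sin(h),0])
for up in (80,0):
    R=grasp(h,np.radians(40)); g=np.array([m[0],m[1],41])-4*d; tcp=g+R[:,2]*(19-up)
    print(up,tcp.round(1),goto(tcp,R),Ro.from_matrix(R).as_euler('xyz'))
print('up vec for retreat in tool frame',R.T@[0,0,1], R.T@d)
E
```

```text
[[ 414.8 -282.    56. ]
 [ 433.9 -297.6   56. ]
 [ 463.9 -260.8   56. ]
 [ 445.7 -245.    56. ]]
len 47.830529229388176 24.662288846147682 24.08903460153158 mid [ 439.57483732 -271.35496415   56.        ] h 0.8816729282502523 50.51613769968011
[[199.39393529 210.91870843]] [[315.84645695 351.03995883]]
80 [ 412.1 -304.7   87.7] (array([-1.14010292, -4.34104944,  8.34378041]), array([-0.62781514, -0.49440665, -1.72507231])) [-3.14159265  0.6981317  -2.25991973]
0 [ 444.8 -265.    26.4] (array([ 0.0666944 ,  0.65797882, 14.47185978]), array([-0.62781514, -0.49440665, -1.72507231])) [-3.14159265  0.6981317  -2.25991973]
up vec for retreat in tool frame [-0.64278761  0.         -0.76604444] [-7.66044443e-01  6.66379780e-17  6.42787610e-01]
```

Call:
servo_tool(deltas=[{"x": 0,"y": -0.4,"z": 0,"rx": -0.057,"ry": -0.045,"rz": -0.157},{"x": -0.1,"y": -0.8,"z": 0,"rx": -0.114,"ry": -0.09,"rz": -0.314},{"x": -0.2,"y": -1.2,"z": 0,"rx": -0.171,"ry": -0.135,"rz": -0.47},{"x": -0.3,"y": -1.6,"z": 0,"rx": -0.228,"ry": -0.18,"rz": -0.627},{"x": -0.4,"y": -2,"z": 0.5,"rx": -0.285,"ry": -0.225,"rz": -0.784},{"x": -0.5,"y": -2.4,"z": 1,"rx": -0.342,"ry": -0.27,"rz": -0.941},{"x": -0.7,"y": -2.8,"z": 2,"rx": -0.4,"ry": -0.315,"rz": -1.098},{"x": -0.8,"y": -3.2,"z": 3,"rx": -0.457,"ry": -0.36,"rz": -1.255},{"x": -0.9,"y": -3.6,"z": 4,"rx": -0.514,"ry": -0.405,"rz": -1.411},{"x": -1,"y": -4,"z": 5,"rx": -0.571,"ry": -0.449,"rz": -1.568},{"x": -1.14,"y": -4.34,"z": 6.5,"rx": -0.628,"ry": -0.494,"rz": -1.725},{"x": -1.14,"y": -4.34,"z": 8.34,"rx": -0.628,"ry": -0.494,"rz": -1.725},{"x": -1.14,"y": -4.34,"z": 8.34,"rx": -0.628,"ry": -0.494,"rz": -1.725}])

```text
time: 3.25
tcp_pos: [411.8, -303.7, 86.6]
ee_rot: [3.136, 0.698, -2.271]
ft_force: [0.4, -0.5, 0.3]
gripper_width: 85.4
finger_force: 0.0
```

Run:
```python
from h import *
s=snap('wrist','w3');print(r.get_state()['joints'].round(2))
h=.8817;m=np.array([439.6,-271.4,41]);d=np.array([np.cos(h),np.sin(h),0]);R=grasp(h,np.radians(40))
print(goto(m-4*d+R[:,2]*19,R))
cv2.imwrite('pics/w3.png',s['frame'][:,:,::-1])
```

```text
[-1.25  0.17 -0.25  1.57  0.58 -2.25]
(array([ 0.04583556, -0.03611408,  7.97099844]), array([-0.00214151, -0.00032746, -0.00627251]))
```

View pics/w3.png

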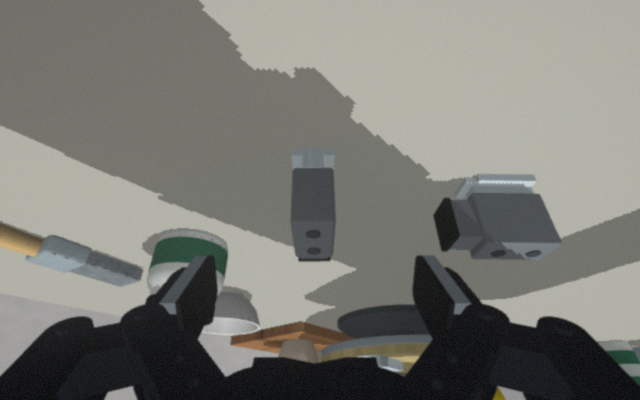

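The jaw (314,215) is centred between the open fingers, and the jar (190,260) is to the left. I'll check the clearance to the jar.

Run:
```python
from h import *
a,b=load('scene0'),load('side0')
for n,u,v in(("jar",(207,262),(394,332)),("bowl",(260,290),(419,277))): print(n,onz(a,u,37),onz(b,v,37))
j=onz(a,(207,262),37)[0];h=.8817;q=j-[439.6,-271.4,37];d=np.array([np.cos(h),np.sin(h),0]);l=np.array([-d[1],d[0],0])
print('in jaw frame',q@d,q@l)
```

```text
jar [[ 604.46798182 -257.56197675   37.        ]] [[ 606.80327787 -257.42866656   37.        ]]
bowl [[ 714.59931467 -134.89598856   37.        ]] [[ 714.20507787 -136.09128545   37.        ]]
in jaw frame 115.5101281514024 -118.44978940543776
```

Call:
servo_tool(deltas=[{"x": 0,"y": 0,"z": 3,"rx": 0,"ry": 0,"rz": -0.006},{"x": 0,"y": 0,"z": 6,"rx": 0,"ry": 0,"rz": -0.006},{"x": 0.04,"y": -0.04,"z": 8,"rx": 0,"ry": 0,"rz": -0.006},{"x": 0.04,"y": -0.04,"z": 8,"rx": 0,"ry": 0,"rz": -0.006}])

```text
time: 3.8
tcp_pos: [445.3, -264.4, 26.9]
ee_rot: [-3.137, 0.698, -2.256]
ft_force: [-0.2, 0.3, -0.4]
gripper_width: 85.6
finger_force: 0.0
```

Call:
servo_tool(deltas=[{"x": 0,"y": 0,"z": 0,"rx": 0,"ry": 0,"rz": 0},{"x": 0,"y": 0,"z": 0,"rx": 0,"ry": 0,"rz": 0},{"x": 0,"y": 0,"z": 0,"rx": 0,"ry": 0,"rz": 0},{"x": 0,"y": 0,"z": 0,"rx": 0,"ry": 0,"rz": 0},{"x": 0,"y": 0,"z": 0,"rx": 0,"ry": 0,"rz": 0},{"x": 0,"y": 0,"z": 0,"rx": 0,"ry": 0,"rz": 0},{"x": 0,"y": 0,"z": 0,"rx": 0,"ry": 0,"rz": 0},{"x": 0,"y": 0,"z": 0,"rx": 0,"ry": 0,"rz": 0}], fingers=-1, grip_force=60)

```text
time: 4.8
tcp_pos: [445.0, -266.2, 26.9]
ee_rot: [-3.136, 0.698, -2.256]
ft_force: [-2.9, -0.8, 5.7]
gripper_width: 25.4
finger_force: 59.6
```

Run:
```python
from h import *
snap('wrist','w4');st=r.get_state();print(st['ft_force'],st['gripper_width'],st['finger_force'],st['tcp_pos'],st['joints'].round(2))
R=Ro.from_euler('xyz',st['ee_rot']).as_matrix();print(R.T@[0,0,1])
```

```text
[-2.24655592 -2.61985636  4.7555898 ] 25.920974174113688 59.63184356689453 [ 445.02634173 -266.25967966   26.89677208] [-1.16  0.18 -0.35  1.4   0.61 -2.16]
[-0.64238946 -0.00429997 -0.76636629]
```

Run:
```python
from h import *
R=grasp(1.414,np.radians(40))
st=r.get_state(); p0=st['tcp_pos']
print(goto(p0+[0,0,190],R)[0]);print(goto([582,-35,220],R))
s=load('w4');K,Rc,t=cam(s);T=Ro.from_euler('xyz',st['ee_rot']).as_matrix()
print('tcp px',proj(s,p0),proj(s,p0-T[:,2]*19))
```

```text
[-12.20539972  -0.08169948 -14.56095954]
(array([-32.77122166,   4.03757759,   2.24984202]), array([-0.34498087, -0.00164324, -0.40481281]))
tcp px [[314.7555629  260.43527709]] [[314.7761596 281.4746803]]
```

Call:
servo_tool(deltas=[{"x": -1.2,"y": 0,"z": -1.5,"rx": 0,"ry": 0,"rz": 0},{"x": -4,"y": 0,"z": -4.7,"rx": 0,"ry": 0,"rz": 0},{"x": -7.5,"y": 0,"z": -9,"rx": 0,"ry": 0,"rz": 0},{"x": -11,"y": 0,"z": -13,"rx": 0,"ry": 0,"rz": 0},{"x": -14,"y": 0.5,"z": -13,"rx": -0.06,"ry": 0,"rz": -0.07},{"x": -18,"y": 1.2,"z": -10,"rx": -0.12,"ry": 0,"rz": -0.14},{"x": -22,"y": 2,"z": -7,"rx": -0.18,"ry": 0,"rz": -0.21},{"x": -25.5,"y": 2.7,"z": -4,"rx": -0.24,"ry": 0,"rz": -0.28},{"x": -28.5,"y": 3.3,"z": -1.5,"rx": -0.29,"ry": 0,"rz": -0.34},{"x": -31,"y": 3.8,"z": 0.7,"rx": -0.345,"ry": -0.002,"rz": -0.405},{"x": -32.8,"y": 4,"z": 2.2,"rx": -0.345,"ry": -0.002,"rz": -0.405},{"x": -32.8,"y": 4,"z": 2.2,"rx": -0.345,"ry": -0.002,"rz": -0.405}])

```text
time: 6.35
tcp_pos: [582.2, -33.2, 220.9]
ee_rot: [-3.142, 0.699, -1.724]
ft_force: [-0.0, -1.0, -2.3]
gripper_width: 25.7
finger_force: 59.4
```

Run:
```python
from h import *
s=snap('wrist','w5');st=r.get_state();print(st['joints'].round(2),st['ft_force'],st['gripper_width'])
cv2.imwrite('pics/w5c.png',cv2.resize(s['frame'][60:360,120:520],(800,600),interpolation=cv2.INTER_CUBIC)[:,:,::-1])
```

```text
[-0.61  0.24  0.08  1.77  0.62 -2.14] [-0.39453377 -0.5125131  -1.96960807] 25.14543068431824
```

View pics/w5c.png

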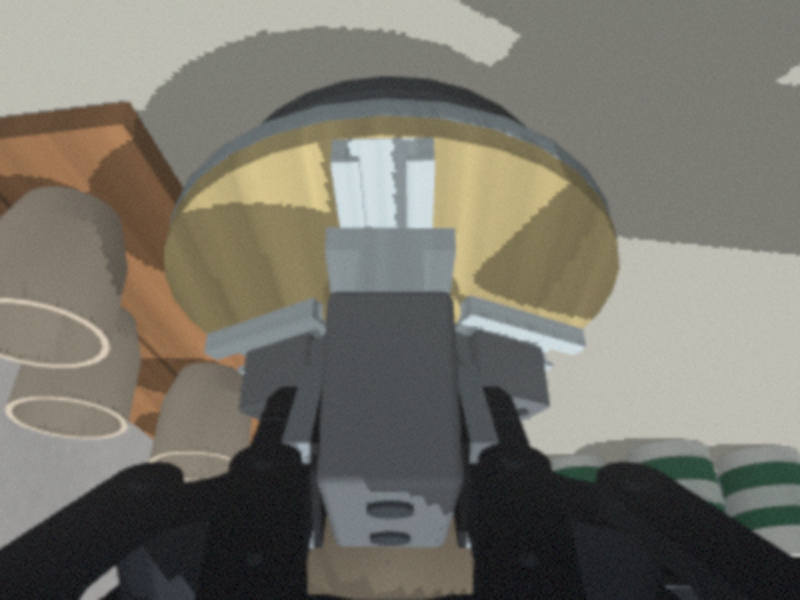

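The wrist view shows the chuck upside down in the image. The track end face is at crop (333–435, 140–160) with the lips running down to y=228. The rear of the held jaw is at (326–463, 228–478), apparently well aligned. Next I'll read off subpixel edges.

Run:
```python
from h import *
s=load('w5');g=cv2.cvtColor(s['frame'],cv2.COLOR_RGB2GRAY).astype(int)
print('cols, rows165-310 (288,300,316,330)')
for c in(288,300,316,340): print(c,list(g[165:212:1,c]))
for rr in(131,134,137,142,150,158,168,178,188,200,210,225,250,270,290): print(rr,list(zip(range(276,356),g[rr,276:356]))[0][0],list(g[rr,276:296]),'|338|',list(g[rr,338:356]))
print('col track',list(g[120:150,290]),list(g[120:150,333]))
```

```text
cols, rows165-310 (288,300,316,330)
288 [np.int64(161), np.int64(154), np.int64(150), np.int64(145), np.int64(141), np.int64(137), np.int64(134), np.int64(132), np.int64(129), np.int64(138), np.int64(136), np.int64(136), np.int64(132), np.int64(132), np.int64(135), np.int64(136), np.int64(135), np.int64(133), np.int64(134), np.int64(136), np.int64(143), np.int64(142), np.int64(146), np.int64(146), np.int64(145), np.int64(144), np.int64(142), np.int64(143), np.int64(144), np.int64(145), np.int64(143), np.int64(145), np.int64(145), np.int64(145), np.int64(146), np.int64(145), np.int64(147), np.int64(142), np.int64(147), np.int64(142), np.int64(124), np.int64(92), np.int64(81), np.int64(81), np.int64(80), np.int64(82), np.int64(82)]
300 [np.int64(218), np.int64(219), np.int64(217), np.int64(217), np.int64(218), np.int64(217), np.int64(218), np.int64(213), np.int64(193), np.int64(153), np.int64(136), np.int64(132), np.int64(133), np.int64(133), np.int64(134), np.int64(132), np.int64(134), np.int64(133), np.int64(134), np.int64(133), np.int64(133), np.int64(135), np.int64(135), np.int64(1
[... 10597 characters left out ...]
t64(137), np.int64(135), np.int64(133), np.int64(135), np.int64(133), np.int64(135), np.int64(136), np.int64(153), np.int64(191), np.int64(214), np.int64(218), np.int64(217), np.int64(219), np.int64(219), np.int64(220), np.int64(217), np.int64(216)] [np.int64(111), np.int64(112), np.int64(107), np.int64(111), np.int64(111), np.int64(113), np.int64(110), np.int64(111), np.int64(115), np.int64(129), np.int64(132), np.int64(135), np.int64(137), np.int64(136), np.int64(131), np.int64(133), np.int64(132), np.int64(135), np.int64(139), np.int64(154), np.int64(189), np.int64(214), np.int64(217), np.int64(217), np.int64(217), np.int64(218), np.int64(218), np.int64(218), np.int64(217), np.int64(216)]
```

Run:
```python
from h import *
from scipy.optimize import least_squares
s=load('w5');g=cv2.GaussianBlur(cv2.cvtColor(s['frame'],cv2.COLOR_RGB2GRAY),(3,3),0).astype(float)
def ed(row,a,b):
    d=np.abs(np.diff(g[row,a:b]));i=d.argmax();k=slice(max(0,i-2),i+3);return a+.5+(np.arange(len(d))[k]*d[k]).sum()/d[k].sum()
rows=[145,150,155,160,165,170]
L=np.array([(ed(q,282,293),q) for q in rows]);Rr=np.array([(ed(q,331,345),q) for q in rows])
iL=np.array([(ed(q,294,302),q) for q in rows]);iR=np.array([(ed(q,319,328),q) for q in rows])
for n,e in(('L',L),('R',Rr),('iL',iL),('iR',iR)): print(n,e[:,0].round(1))
wl,wr=onz(s,L,87.5),onz(s,Rr,87.5)
print('width',np.linalg.norm(wl-wr,axis=1).round(1))
for w in(wl,wr):
    v=w[-1]-w[0];print('heading',np.arctan2(v[1],v[0]))
mid=(wl+wr)/2;v=mid[-1]-mid[0];h=np.arctan2(v[1],v[0]);print('mid heading',h)
e=onz(s,[(290,140.9),(333,140.1)],87.5).mean(0);print('rim end',e)
# jaw PnP
st=r.get_state();T=Ro.from_euler('xyz',st['ee_rot']).as_matrix()
P=np.array([[-25,-14,0],[-25,14,0],[-25,-14,6],[-25,14,6],[-25,-13,15.5],[-25,13,15.5],[-25,-13,56],[-25,13,56]],float)
u=np.array([(282.5,173.8),(347.3,173.8),(282.3,184.8),(347.3,184.8),(283.6,205.3),(345.7,205.3),(279.3,299),(351,299)])
def jaw(q): return P@Ro.from_euler('ZYX',q[3:]).as_matrix().T+q[:3]
g0=st['tcp_pos']-T[:,2]*19; h0=1.414;d=np.array([np.cos(h0),np.sin(h0),0])
q0=np.r_[g0+4*d-[0,0,41],h0,0,0]
f=lambda q:(proj(s,jaw(q))-u).ravel()
print('nominal res',f(q0).reshape(-1,2).round(1).tolist(),'q0',q0.round(2))
z=least_squares(f,q0,loss='soft_l1',x_scale=[1,1,1,.01,.01,.01]);print('fit',z.x.round(3),z.fun.reshape(-1,2).round(1).tolist())
a=np.array([np.cos(h),np.sin(h),0]);l=np.array([-a[1],a[0],0])
for nm,q in(('nom',q0),('fit',z.x)):print(nm,'underside rel mouth along inward/lateral/z',(q[:3]-e)@a,(q[:3]-mid.mean(0))@l,q[2]-74)
```

```text
L [285.3 286.3 286.7 287.6 288.3 289.1]
R [336.9 336.7 336.5 336.4 336.3 335.9]
iL [298.9 299.1 299.3 300.  299.8 300.1]
iR [322.8 322.8 322.8 322.9 323.  323. ]
width [44.2 44.  44.3 44.2 44.4 44.1]
heading 1.4473388701653083
heading 1.4465919506677796
mid heading 1.44696541780253
rim end [593.77462193  26.37859298  87.5       ]
nominal res [[-0.6, -2.7], [-0.5, -2.6], [-1.2, -2.5], [0.3, -2.3], [-1.3, -4.0], [0.7, -3.9], [-3.4, 2.7], [1.6, 2.7]] q0 [580.62 -42.32 194.28   1.41   0.     0.  ]
fit [ 5.81327e+02 -3.68950e+01  1.91253e+02  1.41300e+00  1.60000e-02
 -3.00000e-03] [[1.0, 0.2], [-1.4, 0.2], [0.6, 0.2], [-0.7, 0.2], [0.6, -1.9], [-0.3, -1.9], [-0.4, 0.5], [0.3, 0.4]]
nom underside rel mouth along inward/lateral/z -69.80078898481622 5.050668468899642 120.28056709936138
fit underside rel mouth along inward/lateral/z -64.3260775734676 5.022740161747749 117.25305267014684
```

```bash
cat >> h.py <<'E'
H=1.447;A=np.array([np.cos(H),np.sin(H),0]);LA=np.array([-A[1],A[0],0]);E0=np.array([593.8,26.4,74.])
E
python3 - <<'E'
from h import *
st=r.get_state();T=Ro.from_euler('xyz',st['ee_rot']).as_matrix()
h0=1.4156;d=np.array([np.cos(h0),np.sin(h0),0]);l0=np.array([-d[1],d[0],0])
J=E0-69.8*A+5.03*LA; J[2]=194.0   # underside middle
o=T.T@(J-st['tcp_pos']);print('jaw offset in tool',o); np.save('o.npy',o)
R=grasp(H,np.radians(40))
tgt=E0-60*A+[0,0,2.]-R@o;print(tgt,goto(tgt,R))
print('inward in tool',R.T@A,'up',R.T@[0,0,1],'left',R.T@LA)
E
```

```text
jaw offset in tool [23.48357528  0.4300934  15.18625599]
[587.83396738 -25.02897207 102.72829824] (array([ 6.82712652, -0.44759986,  9.67664947]), array([-0.01979382,  0.00063957, -0.02365075]))
inward in tool [-7.66044443e-01  1.38572498e-16  6.42787610e-01] up [-0.64278761  0.         -0.76604444] left [ 1.03321097e-16  1.00000000e+00 -9.19781969e-17]
```

Call:
servo_tool(deltas=[{"x": 1.7,"y": -0.11,"z": 2.4,"rx": -0.005,"ry": 0,"rz": -0.006},{"x": 3.4,"y": -0.22,"z": 4.8,"rx": -0.01,"ry": 0,"rz": -0.012},{"x": 5.1,"y": -0.34,"z": 7.2,"rx": -0.015,"ry": 0,"rz": -0.018},{"x": 6.2,"y": -0.45,"z": 8.8,"rx": -0.02,"ry": 0,"rz": -0.024},{"x": 6.83,"y": -0.45,"z": 9.68,"rx": -0.02,"ry": 0,"rz": -0.024},{"x": 6.83,"y": -0.45,"z": 9.68,"rx": -0.02,"ry": 0,"rz": -0.024}])

```text
time: 7.15
tcp_pos: [587.8, -25.7, 102.0]
ee_rot: [3.141, 0.699, -1.697]
ft_force: [0.6, -0.6, -0.5]
gripper_width: 25.4
finger_force: 59.5
```

Run:
```python
from h import *
s=snap('wrist','w6');b=snap('side','s6');a=snap('scene','sc6')
st=r.get_state();T=Ro.from_euler('xyz',st['ee_rot']).as_matrix();o=np.load('o.npy')
J=st['tcp_pos']+T@o-E0;print(J@A,J@LA,J[2],st['tcp_pos'],st['ee_rot'],st['ft_force'])
f=lambda s,x,y,w,h,k:cv2.resize(s['frame'][y:y+h,x:x+w],(w*k,h*k),interpolation=cv2.INTER_CUBIC)
ub=proj(b,E0)[0].astype(int);ua=proj(a,E0)[0].astype(int);uw=proj(s,E0)[0];print(ub,ua,uw)
c=[f(b,ub[0]-66,ub[1]-50,133,100,3),f(a,ua[0]-66,ua[1]-50,133,100,3)]
w=f(s,217,100,200,150,3)[:,:400*1]
top=np.hstack(c);w=cv2.resize(s['frame'][110:310,185:451],(399*2//2*2,600))[:300] if 0 else f(s,185,120,266,100,3)
cv2.imwrite('pics/m6.png',np.vstack([top,w[:,:top.shape[1]]])[:,:,::-1])
```

```text
-60.797387582153746 -0.8400747017337135 2.4675006846554908 [588.54155962 -25.93218818 103.19976062] [-3.13979755  0.69854389 -1.69470138] [ 0.52422823  0.22910253 -2.71534849]
[350 226] [316 230] [314.92677126 251.69531724]
```

View pics/m6.png

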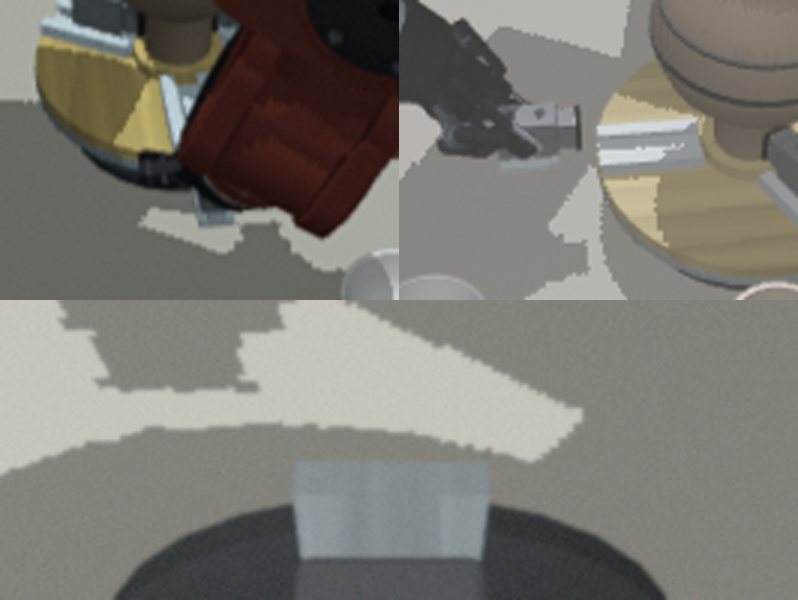

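The scene crop shows the pad at (577,127), about 17 mm short of the track mouth at (598,145), with the foot at (505–555,163). I'll compare that with the predicted projections.

Run:
```python
from h import *
a=load('sc6');off=np.array([250,180])
J=E0-60.3*A+[0,0,2.2]
def P(x,y,z):return (proj(a,J+x*A+y*LA+[0,0,z])[0]-off)*3+[399,0]
def M(x,y,z):return (proj(a,E0+x*A+y*LA+[0,0,z])[0]-off)*3+[399,0]
for n,p in(('padtop +y',P(45,12,50)),('padtop -y',P(45,-12,50)),('pad bot -y',P(45,-12,20)),('foot rear -y bot',P(-25,-14,0)),('foot rear -y top',P(-25,-14,6)),('foot end -y(x17)',P(17,-14,3)),('block front top -y',P(25,-13,56)),('block front top +y',P(25,13,56)),('block front bot -y',P(25,-13,15.5)),
 ('track +y top',M(0,22,13.5)),('track -y top',M(0,-22,13.5)),('track -y bot',M(0,-22,0)),('track hub -y top',M(87,-22,13.5)),('track hub +y top',M(87,22,13.5))):print(n,p.round(1))
x,y=0,0
v=cv2.resize(a['frame'][180:280,250:383],(798,600),interpolation=cv2.INTER_CUBIC)
cv2.imwrite('pics/m6b.png',v[:,:,::-1])
print('view coords = (crop-399)*2, *2')
```

```text
padtop +y [576.4 102.2]
padtop -y [578.2 123.8]
pad bot -y [579.4 147.5]
foot rear -y bot [497.5 170.6]
foot rear -y top [497.  166.1]
foot end -y(x17) [547.1 164.8]
block front top -y [553.5 121.5]
block front top +y [552.   98.1]
block front bot -y [555.8 153.6]
track +y top [595.  122.7]
track -y top [598.8 162.1]
track -y bot [599.1 172.3]
track hub -y top [702.3 154.6]
track hub +y top [695.6 115.6]
view coords = (crop-399)*2, *2
```

View pics/m6b.png

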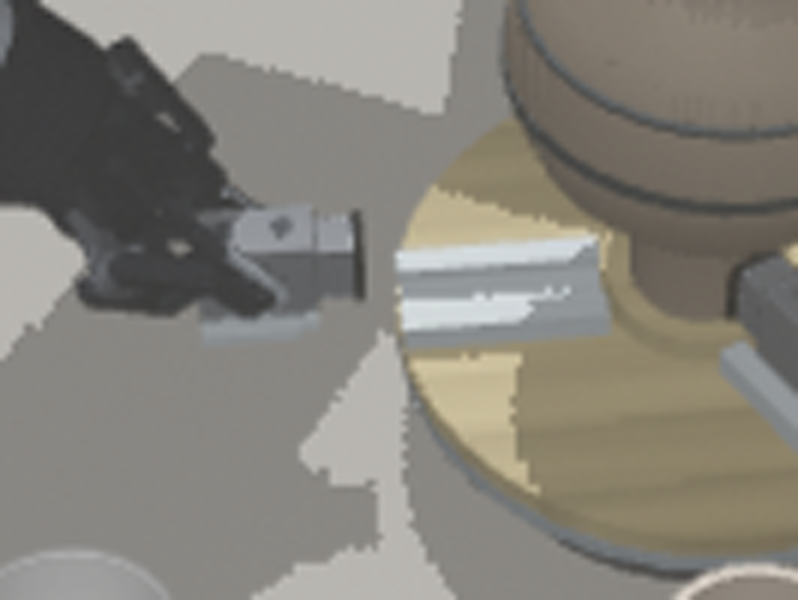

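The offset between prediction and picture is the same for jaw and track (about 0.7 px, from calibration), so they line up within 1 mm. Now to insert: the first 45 mm puts the nose 10 mm inside.

Call:
servo_tool(deltas=[{"x": -0.77,"y": 0,"z": 0.64,"rx": 0,"ry": 0,"rz": 0},{"x": -1.53,"y": 0,"z": 1.29,"rx": 0,"ry": 0,"rz": 0},{"x": -2.3,"y": 0,"z": 1.93,"rx": 0,"ry": 0,"rz": 0},{"x": -2.68,"y": 0,"z": 2.25,"rx": 0,"ry": 0,"rz": 0},{"x": -2.91,"y": 0,"z": 2.44,"rx": 0,"ry": 0,"rz": 0},{"x": -3.14,"y": 0,"z": 2.64,"rx": 0,"ry": 0,"rz": 0},{"x": -3.45,"y": 0,"z": 2.89,"rx": 0,"ry": 0,"rz": 0},{"x": -3.45,"y": 0,"z": 2.89,"rx": 0,"ry": 0,"rz": 0}])

```text
time: 8.3
tcp_pos: [593.7, 19.3, 102.2]
ee_rot: [3.142, 0.699, -1.696]
ft_force: [0.1, -0.5, -2.1]
gripper_width: 25.7
finger_force: 59.5
```

```bash
cat > st.py <<'E'
from h import *
o=np.load('o.npy');F=[];Js=[];Y=[]
for i in range(6):
    r.snapshot('wrist');st=r.get_state();T=Ro.from_euler('xyz',st['ee_rot']).as_matrix();J=st['tcp_pos']+T@o-E0
    f=st['ft_force'];F.append([f@A,f@LA,f[2]]);Js.append([J@A,J@LA,J[2]]);Y.append(st['ee_rot'])
print('t',st['time'],'jaw in/left/up',np.mean(Js,0).round(2),'F in/left/up',np.mean(F,0).round(1),'rot',np.mean(np.abs(Y),0).round(4),'M',st['torque'].round(2),'w',st['gripper_width'])
E
python3 st.py
```

```text
t 8.6 jaw in/left/up [-15.55  -0.37   1.45] F in/left/up [-0.1  0.1 -2. ] rot [3.1415 0.6991 1.6957] M [-0.84  0.11  0.02] w 25.62550393720003
```

Call:
servo_tool(deltas=[{"x": -0.6,"y": 0,"z": 0.47,"rx": 0,"ry": 0,"rz": 0},{"x": -1.18,"y": 0.02,"z": 0.94,"rx": 0,"ry": 0,"rz": 0},{"x": -1.74,"y": 0.03,"z": 1.41,"rx": 0,"ry": 0,"rz": 0},{"x": -2.32,"y": 0.03,"z": 1.89,"rx": 0,"ry": 0,"rz": 0},{"x": -2.9,"y": 0.03,"z": 2.38,"rx": 0,"ry": 0,"rz": 0},{"x": -3.48,"y": 0.03,"z": 2.85,"rx": 0,"ry": 0,"rz": 0},{"x": -3.48,"y": 0.03,"z": 2.85,"rx": 0,"ry": 0,"rz": 0}])

```text
time: 9.48
tcp_pos: [598.9, 64.4, 102.8]
ee_rot: [-3.142, 0.699, -1.695]
ft_force: [-0.5, 0.9, -1.9]
gripper_width: 25.4
finger_force: 59.5
```

```bash
python3 st.py
```

```text
t 9.775 jaw in/left/up [29.41 -0.13  2.03] F in/left/up [-0.2 -0.  -2.1] rot [3.1415 0.699  1.6957] M [-0.86  0.13  0.06] w 25.272280139754837
```

Call:
servo_tool(deltas=[{"x": -0.46,"y": 0,"z": 0.39,"rx": 0,"ry": 0,"rz": 0},{"x": -0.84,"y": 0,"z": 0.71,"rx": 0,"ry": 0,"rz": 0},{"x": -1.15,"y": 0,"z": 0.96,"rx": 0,"ry": 0,"rz": 0},{"x": -1.23,"y": 0,"z": 1.03,"rx": 0,"ry": 0,"rz": 0},{"x": -1.23,"y": 0,"z": 1.03,"rx": 0,"ry": 0,"rz": 0}])

```text
time: 10.4
tcp_pos: [601.0, 79.8, 102.8]
ee_rot: [-3.142, 0.699, -1.695]
ft_force: [-0.6, 0.3, -1.4]
gripper_width: 25.0
finger_force: 59.5
```

```bash
python3 st.py
python3 - <<'E'
from h import *
a=snap('scene','sc7')
u=proj(a,E0+98*A+[0,0,35])[0].astype(int);print(u)
cv2.imwrite('pics/m7.png',cv2.resize(a['frame'][u[1]-40:u[1]+35,u[0]-60:u[0]+40],(800,600),interpolation=cv2.INTER_CUBIC)[:,:,::-1])
E
```

```text
t 10.7 jaw in/left/up [45.47 -0.14  2.07] F in/left/up [-0.3 -0.3 -1.8] rot [3.1415 0.6991 1.6958] M [-0.87  0.13 -0.04] w 25.468916829214344
[354 219]
```

View pics/m7.png

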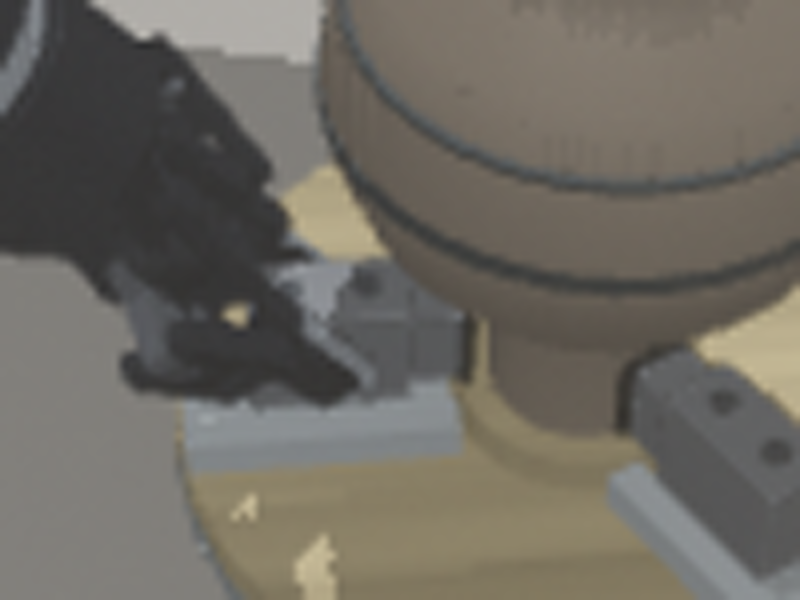

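The pad face at (474,350) is about 5–7 mm short of the collar edge (491,370), and the jaw sits under the lips. I'll go on in small steps, watching the force.

Call:
servo_tool(deltas=[{"x": -0.15,"y": 0.01,"z": 0.13,"rx": 0,"ry": 0,"rz": 0},{"x": -0.23,"y": 0.01,"z": 0.19,"rx": 0,"ry": 0,"rz": 0},{"x": -0.31,"y": 0.01,"z": 0.26,"rx": 0,"ry": 0,"rz": 0},{"x": -0.38,"y": 0.01,"z": 0.32,"rx": 0,"ry": 0,"rz": 0},{"x": -0.38,"y": 0.01,"z": 0.32,"rx": 0,"ry": 0,"rz": 0}])

```text
time: 11.38
tcp_pos: [601.5, 84.7, 102.8]
ee_rot: [-3.142, 0.699, -1.696]
ft_force: [-0.2, 0.1, -2.5]
gripper_width: 25.2
finger_force: 59.5
```

```bash
python3 st.py
```

```text
t 11.675 jaw in/left/up [ 5.052e+01 -4.000e-02  2.080e+00] F in/left/up [ 0.1  0.  -2.1] rot [3.1416 0.6991 1.6957] M [-0.87  0.1  -0.05] w 25.317285542814314
```

Call:
servo_tool(deltas=[{"x": -0.04,"y": 0,"z": 0.03,"rx": 0,"ry": 0,"rz": 0},{"x": -0.08,"y": 0,"z": 0.065,"rx": 0,"ry": 0,"rz": 0},{"x": -0.08,"y": 0,"z": 0.065,"rx": 0,"ry": 0,"rz": 0},{"x": -0.08,"y": 0,"z": 0.065,"rx": 0,"ry": 0,"rz": 0}])

```text
time: 12.18
tcp_pos: [601.6, 85.7, 102.8]
ee_rot: [3.142, 0.699, -1.696]
ft_force: [-0.4, 0.4, -1.6]
gripper_width: 25.1
finger_force: 59.5
```

```bash
python3 st.py
```

```text
t 12.475 jaw in/left/up [ 5.156e+01 -4.000e-02  2.090e+00] F in/left/up [-0.4 -0.3 -1.9] rot [3.1415 0.6991 1.6956] M [-0.9   0.09 -0.01] w 25.366258721129157
```

Also start lowering onto the floor: down 1 mm combined with the next forward steps.

Call:
servo_tool(deltas=[{"x": -0.01,"y": 0,"z": 0.11,"rx": 0,"ry": 0,"rz": 0},{"x": -0.05,"y": 0,"z": 0.14,"rx": 0,"ry": 0,"rz": 0},{"x": -0.05,"y": 0,"z": 0.14,"rx": 0,"ry": 0,"rz": 0},{"x": -0.05,"y": 0,"z": 0.14,"rx": 0,"ry": 0,"rz": 0}])

```text
time: 12.98
tcp_pos: [602.0, 85.9, 102.3]
ee_rot: [-3.141, 0.697, -1.696]
ft_force: [-3.8, -7.5, 1.4]
gripper_width: 25.3
finger_force: 60.5
```

```bash
python3 st.py
```

```text
t 13.275 jaw in/left/up [51.81 -0.31  1.55] F in/left/up [-8.1  2.3  1.3] rot [3.1411 0.6975 1.696 ] M [-1.48  0.53  0.4 ] w 25.320617380164673
```

Call:
servo_tool(deltas=[{"x": -0.04,"y": 0,"z": 0.03,"rx": 0,"ry": 0,"rz": 0},{"x": -0.08,"y": 0,"z": 0.065,"rx": 0,"ry": 0,"rz": 0},{"x": -0.08,"y": 0,"z": 0.065,"rx": 0,"ry": 0,"rz": 0}])

```text
time: 13.65
tcp_pos: [602.3, 86.5, 102.3]
ee_rot: [-3.141, 0.697, -1.696]
ft_force: [-3.4, -10.0, 1.4]
gripper_width: 25.7
finger_force: 60.6
```

```bash
python3 st.py
```

```text
t 13.95 jaw in/left/up [52.47 -0.58  1.58] F in/left/up [-10.1   1.9   1.5] rot [3.1405 0.6969 1.6958] M [-1.78  0.5   0.32] w 25.499863970272276
```

Run:
```python
from h import *
a0=load('sc7');a=snap('scene','sc8');z=load('scene0')
for row in(221,223,225):
  for s in(a0,a): print(row,s['frame'][row,350:360].tolist())
g=lambda s,x0,x1,y0,y1:cv2.cvtColor(s['frame'][y0:y1,x0:x1],cv2.COLOR_RGB2GRAY).astype(np.float32)
# bottle upper body & right jaw as reference
for n,box in(('bottle',(335,410,152,200)),('ref jaw',(380,410,235,255))):
    print(n,cv2.phaseCorrelate(g(a0,*box),g(a,*box)),cv2.phaseCorrelate(g(z,*box),g(a,*box)))
print('pot rel: px/mm',np.diff(proj(a,[[610,150,200],[610,151,200],[611,150,200]]),axis=0))
```

```text
221 [[86, 88, 89], [75, 75, 75], [59, 57, 51], [96, 90, 74], [131, 121, 97], [89, 83, 75], [90, 84, 76], [93, 86, 78], [94, 87, 78], [93, 86, 78]]
221 [[88, 89, 90], [88, 89, 90], [88, 89, 91], [86, 87, 88], [66, 64, 63], [56, 53, 49], [74, 69, 63], [92, 86, 77], [93, 85, 76], [92, 86, 77]]
223 [[86, 87, 88], [76, 75, 74], [60, 57, 51], [99, 93, 76], [134, 125, 99], [88, 82, 74], [91, 85, 76], [93, 87, 78], [96, 89, 80], [97, 90, 81]]
223 [[87, 88, 90], [87, 88, 89], [88, 89, 90], [86, 87, 87], [64, 63, 61], [58, 55, 51], [82, 76, 69], [93, 87, 78], [95, 87, 79], [95, 88, 79]]
225 [[88, 88, 87], [67, 66, 63], [65, 62, 54], [119, 111, 89], [134, 124, 99], [94, 87, 77], [92, 85, 77], [95, 88, 79], [97, 89, 81], [97, 89, 81]]
225 [[90, 90, 91], [91, 91, 91], [91, 91, 90], [90, 89, 88], [60, 58, 54], [57, 54, 49], [83, 77, 71], [94, 86, 78], [96, 88, 80], [97, 90, 81]]
bottle ((0.7138022407248883, 0.004147583106078656), 1.0311897198359172) ((0.7166435753563576, -0.02265478209258731), 0.7390516400337219)
ref jaw ((0.11405494134600502, 0.04911003281080539), 1.049206870396932) ((0.03986474101598603, 0.10921205312924442), 1.0599562815825145)
pot rel: px/mm [[ 0.40804454 -0.06508556]
 [-0.28996954  0.35628316]]
```

The bottle has moved about 1.5 mm and is seated on all the pads, with the pad on the collar and roughly 10 N of reaction. Time to release and withdraw along the tool axis.

Call:
servo_tool(deltas=[{"x": 0.03,"y": 0,"z": -0.02,"rx": 0,"ry": 0,"rz": 0},{"x": 0.03,"y": 0,"z": -0.02,"rx": 0,"ry": 0,"rz": 0}])

```text
time: 14.25
tcp_pos: [602.3, 86.5, 102.3]
ee_rot: [-3.141, 0.698, -1.696]
ft_force: [-1.5, -7.2, 0.7]
gripper_width: 25.5
finger_force: 60.2
```

Call:
servo_tool(deltas=[{"x": 0,"y": 0,"z": 0,"rx": 0,"ry": 0,"rz": 0},{"x": 0,"y": 0,"z": 0,"rx": 0,"ry": 0,"rz": 0},{"x": 0,"y": 0,"z": 0,"rx": 0,"ry": 0,"rz": 0},{"x": 0,"y": 0,"z": 0,"rx": 0,"ry": 0,"rz": 0},{"x": 0,"y": 0,"z": 0,"rx": 0,"ry": 0,"rz": 0},{"x": 0,"y": 0,"z": 0,"rx": 0,"ry": 0,"rz": 0},{"x": 0,"y": 0,"z": 0,"rx": 0,"ry": 0,"rz": 0},{"x": 0,"y": 0,"z": 0,"rx": 0,"ry": 0,"rz": 0}], fingers=1)

```text
time: 15.25
tcp_pos: [601.9, 87.6, 102.1]
ee_rot: [-3.142, 0.699, -1.696]
ft_force: [-0.0, -0.1, 0.2]
gripper_width: 85.6
finger_force: 0.0
```

```bash
python3 st.py
```

```text
t 15.55 jaw in/left/up [ 5.352e+01 -3.000e-02  1.320e+00] F in/left/up [ 0.   0.1 -0.1] rot [3.1415 0.6991 1.6957] M [-0.59  0.06 -0.02] w 85.46027569887276
```

Call:
servo_tool(deltas=[{"x": 0,"y": 0,"z": -1,"rx": 0,"ry": 0,"rz": 0},{"x": 0,"y": 0,"z": -3,"rx": 0,"ry": 0,"rz": 0},{"x": 0,"y": 0,"z": -6,"rx": 0,"ry": 0,"rz": 0},{"x": 0,"y": 0,"z": -10,"rx": 0,"ry": 0,"rz": 0},{"x": 0,"y": 0,"z": -14,"rx": 0,"ry": 0,"rz": 0},{"x": 0,"y": 0,"z": -16,"rx": 0,"ry": 0,"rz": 0},{"x": 0,"y": 0,"z": -16,"rx": 0,"ry": 0,"rz": 0},{"x": 0,"y": 0,"z": -16,"rx": 0,"ry": 0,"rz": 0}])

```text
time: 16.55
tcp_pos: [588.9, -14.2, 223.9]
ee_rot: [3.141, 0.699, -1.696]
ft_force: [-0.4, 0.3, -0.1]
gripper_width: 85.2
finger_force: 0.0
```

Run:
```python
from h import *
a=snap('scene','sc9');a0=load('sc7');z=load('scene0');s8=load('sc8')
for row in(221,223,225): print(row,a['frame'][row,350:360,0].tolist())
g=lambda s,x0,x1,y0,y1:cv2.cvtColor(s['frame'][y0:y1,x0:x1],cv2.COLOR_RGB2GRAY).astype(np.float32)
for n,box in(('bottle',(335,410,152,200)),('jawpadpart',(342,354,212,228))):
    for m in (z,a0,s8): print(n,cv2.phaseCorrelate(g(m,*box),g(a,*box)))
# predicted vs edges of the jaw top/pad in the picture
J=E0+53*A
for x,y,zz in((45,12,50),(45,-12,50),(45,-12,20),(-25,-13,56),(-25,13,56),(25,-13,56),(-25,-14,56)):print((x,y,zz),proj(a,J+x*A+y*LA+[0,0,zz])[0].round(1)+[.7,.7])
print('rows of grey, cols 312..356 step1')
for row in range(208,228,2): print(row,g(a,312,358,row,row+1)[0].astype(int).tolist())
```

```text
221 [93, 93, 94, 92, 70, 63, 85, 97, 98, 97]
223 [93, 93, 93, 90, 63, 64, 86, 98, 99, 100]
225 [92, 93, 93, 93, 62, 64, 96, 100, 101, 101]
bottle ((0.6948743408734401, 0.014028404705989317), 0.7166623401641846)
bottle ((0.6972322243015512, 0.024119440948364712), 1.0115190223852792)
bottle ((0.49782799874245853, 0.02718262289391049), 0.9908716696500778)
jawpadpart ((-4.168956393640073, 6.338118045208795), 0.38137755418817204)
jawpadpart ((8.29361534198889, -3.921954113116387), 0.09013211478789647)
jawpadpart ((-0.3417821430737522, -0.07118772123621753), 0.7998387838403384)
(45, 12, 50) [354.9 212.2]
(45, -12, 50) [356.2 219.3]
(45, -12, 20) [355.7 227.2]
(-25, -13, 56) [328. 220.]
(-25, 13, 56) [327.1 212.2]
(25, -13, 56) [348.3 218.6]
(-25, -14, 56) [328.1 220.3]
rows of grey, cols 312..356 step1
208 [132, 131, 131, 131, 130, 131, 131, 131, 130, 131, 132, 139, 170, 178, 178, 178, 177, 179, 178, 178, 179, 177, 177, 177, 177, 174, 136, 136, 134, 106, 88, 90, 92, 86, 75, 68, 69, 78, 97, 99, 100, 102, 102, 102, 102, 103]
210 [131, 131, 131, 131, 131, 131, 130, 131, 130, 136, 161, 177, 17
[... 1164 characters left out ...]
, 92, 94, 94, 94, 94, 95, 94, 93, 94, 94, 91, 94, 94, 94, 94, 92, 69, 59, 71, 87]
222 [131, 131, 131, 147, 210, 212, 212, 212, 212, 212, 212, 212, 212, 212, 208, 149, 91, 94, 95, 95, 95, 94, 94, 94, 94, 95, 95, 94, 94, 94, 94, 94, 94, 94, 94, 93, 87, 94, 94, 94, 94, 91, 64, 61, 81, 91]
224 [131, 132, 131, 140, 189, 206, 205, 205, 204, 203, 202, 201, 188, 188, 184, 125, 90, 95, 93, 94, 95, 94, 94, 94, 94, 94, 93, 94, 94, 93, 94, 93, 93, 93, 93, 92, 87, 93, 93, 93, 94, 91, 61, 61, 84, 93]
226 [131, 131, 131, 131, 136, 139, 140, 141, 141, 142, 142, 143, 143, 145, 143, 113, 91, 95, 94, 94, 93, 94, 93, 94, 94, 93, 94, 94, 94, 93, 93, 93, 93, 93, 93, 94, 101, 100, 95, 97, 102, 115, 70, 68, 92, 93]
```

```bash
python3 -c "
from h import *
print(r.sign_off())"
```

```text
the job is handed in; nothing more can be done
None
```

The loose jaw is in the empty track with its pad against the bottle's collar, the gripper is clear, and the job was handed in at about 16.6 s. The bottle moved about 1.5 mm when the pad met it, and the jar, bowl and brush were never approached; the hand-in gave no verdict.

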